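# Release the router-lift lock with the T-key

### The arm

A 6-joint arm with a two-finger parallel gripper is mounted at the origin on the work surface. World frame = base frame: x ahead of the robot, y to its left, z up, the work surface at z = 0. Lengths are in m, angles in rad, forces in N, time in s.
With the tool pointing down it reaches from about 0.275 to 0.825 m from the base axis. Payload 4.9 kg.
Tool frame: the origin (TCP) lies midway between the tips of the shut fingers; the grasp point (between the pads) lies 19 mm behind it; z points along the fingers, y is the line along which they close (so a half turn about z gives the same grasp; the last joint's range is limited). The gripper opens to 85 mm and grips with 20 to 120 N. Pads are 22 mm wide; open, the fingers measure 114 mm over their backs; the gripper's body (76 mm by 85 mm) begins 54 mm behind the grasp point. The pads swing forward as they close: fully open they stand 13 mm farther back than shut.
Start: joints at [1.199, 0.326, -0.193, 1.052, 0, 1.437], TCP at [0.13, 0.535, 0.205] pointing down, gripper open.
Joint ranges: [-2.65, 2.65], [-0.97, 1.79], [-1.3, 1.35], [-1.93, 2.1], [-1.47, 1.37], [-3.14, 3.14]. Speed limits (rad/s): [2.57, 2.57, 3.14, 3.14, 3.14, 3.14].

### API

Orientations are given as a unit quaternion [w, x, y, z].
In Python, from bench import manip, capture, spotter gives the robot as it stands. Calls block until the motion is done:
- manip.movep(position, orientation): joint-space move of the TCP to a pose.
- manip.move_linear(position, rate=0.15, ori=None): straight line of the TCP; ori=None keeps the orientation; rate is the mean speed in m/s.
- manip.goto_joints(angles): joint-space move.
- manip.set_gripper(opening): opening from 0.0 (shut) to 1.0 (fully open); the grip force is fixed at half the most; returns when the fingers have stopped.
- manip.sleep(seconds).
- manip.solve_ik(position, orientation): joint angles nearest the present ones, or None.
- capture(name): name is "scene" or "side" or "wrist"; returns a dict with "img" (420x560x3 uint8, red, green, blue), "intrinsics" (3x3 intrinsics, pixels), "R" (3x3) and "t" (3): a world point X has camera coordinates R X + t; the wrist camera has in their place "hand_eye" (4x4, takes a point from camera to tool coordinates, whose origin is the TCP and whose axes are the flange's). Camera axes: x right, y down, z forward; pixel columns grow to the right and rows downward; lengths in m; the calibration is good to about 2 mm. The wrist camera is an equidistant fisheye: a pixel r from the principal point sees the ray r / f radians off the axis. A picture is of the moment at which its call begins: read the wrist's pose just before it. There is no depth.
A pose or a line that the arm cannot do raises manip.PlanningError and nothing moves.
- manip.sign_off(): hands the job in; it is judged then, once.
Trained networks look in a picture, given as the dict that the camera call returned (one of the last four; its "shot" number tells which), for a name from the list of things; names that differ only in an ending like _2 or _b are one class to them, and where a whole thing is asked for, a point or a joint stands for the part that bears it (a point fixed in the world has none). Each returns a list of dicts, best first, with "score" (0 to 1); they miss things now and then, are a little off and sometimes report something else, mostly with a low value. They report only what shows in the picture. A call takes as long as a camera call. They do not tell look-alikes from the thing itself.
- spotter.spot_in(picture, target): "rect" ([left, top, right, bottom] in pixels, round what is visible of it).
Readings, each from a call of its own:
- manip.current_t(): time.
- manip.current_joint_pos(): joint angles.
- manip.current_joint_velocities(): joint speeds.
- manip.current_effort(): joint torques, N m.
- manip.current_tool_pos(): TCP position.
- manip.current_tool_rot(): TCP orientation.
- manip.current_force(): force on the tool from outside, world axes, zero at the start.
- manip.current_ft_torque(): the same for the moment, N m.
- manip.current_grip_width(): opening from 0.0 (shut) to 1.0 (fully open).
- manip.current_finger_force(): force on a finger pad.
Only numpy, scipy, OpenCV 4.12 (cv2) and the standard library are available. Lean on these libraries where they do the work, as an engineer would, in place of code of your own. Each camera call takes 0.05 s, during which the arm holds its last target. There are 200 camera calls.

### The job

Take the red-handled T-key out of its cup, lower it upright down the orange-rimmed well in the green box until its socket sits fully over the square brass stem at the bottom, and turn it clockwise (seen from above) until the stem comes to its stop. Then let go and leave the key standing in the well; leave the blue-handled key where it is.

Things in the scene. Friction and masses are not known exactly. Their poses are not given: they have to be found in the camera images.
- red_key: Key to use, 169 mm tall, upright in a grey cup. Origin: centre of its underside; z up the shank. Red flat-sided crossbar along x, 110 mm long, 16 thick (y), 24 high, middle 157 mm above the origin: pinch there from above. Round shank 14 mm thick. At the foot a square socket, outside 36 x 36, inside 27 x 27, 40 deep, flats square to key x and y. 0.35 kg.
- blue_key: Wrong key, not to be disturbed: same size, blue crossbar, solid round foot; origin at the centre of its underside. Each key stands loosely in its own fixed grey cup (76 mm across, 66 inside, 50 high, floor 8 mm above the bench); which cup holds which varies.
- stem_top (a point): Centre of the stem's top, turning with it: z up, x and y square to its flats. Brass, 22 x 22 mm, 34 tall: 18 straight, then tapered to 8 x 8 at the top. It stands mid-floor in a square well 66 x 66, 100 deep, orange rim, in a fixed green box 220 x 240 x 110 high. Floor 34 mm below this point, mouth 66 above. Fence, knobs and cutter beside it rise up to 24 mm above the box.
- lock_stem (a joint): Stem angle (rad), growing clockwise from above: starts at 0 to 0.25, hard stop at 1.2 (released). Friction about 0.08 N m; stays where left. The socket fits it in any of 4 quarter positions, 2.5 mm play each side and about 15 degrees of play before it drives the stem; the key's foot comes to rest on the well floor. A red pointer on a white dial on the box top turns with it.
Mind the look-alikes: they are no part of the job. Of the things shaped like the red_key, the grey one is meant.

How it is judged:
On the way, in this order (a step that is already met when the one before it is completed fails the run):
1. the red key's socket is down over the stem (z of red_key in the frame of stem_top below -0.022 m and horizontal distance between red_key and stem_top below 0.01 m), for 0.2 s.
2. the stem is turned clockwise to within 17 degrees of its stop with the red key over it (all of step 1 and value of joint lock_stem above 0.9 rad), for 0.2 s.
At the end, for the whole second after the job is handed in: The stem is within 17 degrees (0.3 rad) of its clockwise stop; the red key stands in the well, at rest, within 12 degrees of upright, its socket at least 22 mm down over the stem and within 10 mm of its axis; the blue key stands in its cup within 30 mm of where it was (all of step 2 and angle between each of red_key, blue_key's own z axis and vertical below 0.2 rad and linear speed of red_key below 0.02 m/s and distance of blue_key from where it was at the start of the episode below 0.03 m); the robot touches nothing.
It fails at once if the blue key is moved more than 30 mm (distance of blue_key from where it was at the start of the episode above 0.03 m).
It also fails if it takes over 48 s, if anything falls off the work surface, if the arm or the gripper's body presses on something with over 40 N, if the wrist force passes 120 N, or if a joint passes its speed limit or range.

## Working session

There is one attempt and no reset: what is moved stays moved. The work goes in short steps, each a Python script; the robot and the scene stay as the last script left them, time stands still between calls to the robot, and variables do not carry over. Pictures are saved under pics/ and viewed, at most 10 in all, crops included, and the job is handed in when it is done.

```bash
mkdir -p pics && ls && python3 - <<'E'
from bench import manip, capture, spotter
import cv2,numpy as np
out=[]
for n in ["scene","side"]:
    p=capture(n); cv2.imwrite(f"pics/{n}0.png",p["img"][:,:,::-1])
    print(n,np.round(p["intrinsics"],1).tolist(),np.round(p["R"],3).tolist(),np.round(p["t"],3).tolist())
    for k in ["red_key","blue_key","stem_top"]:
        print(k,[(np.round(d["rect"]).tolist(),round(d["score"],2)) for d in spotter.spot_in(p,k)])
print(manip.current_t(),manip.current_tool_rot())
E
```

```text
pics
scene [[386.7, 0.0, 284.9], [0.0, 386.7, 210.0], [0.0, 0.0, 1.0]] [[-0.071, 0.997, 0.0], [0.669, 0.048, -0.742], [-0.74, -0.052, -0.67]] [-0.02, -0.276, 1.185]
red_key [([451.0, 172.0, 519.0, 260.0], 0.8), ([340.0, 120.0, 369.0, 196.0], 0.64), ([416.0, 126.0, 469.0, 204.0], 0.6), ([388.0, 145.0, 424.0, 222.0], 0.56)]
blue_key [([92.0, 156.0, 131.0, 235.0], 0.7)]
stem_top []
side [[441.8, 0.0, 281.0], [0.0, 441.8, 210.5], [0.0, 0.0, 1.0]] [[0.722, -0.691, -0.023], [-0.367, -0.354, -0.86], [0.586, 0.63, -0.509]] [-0.318, 0.22, 0.876]
red_key [([147.0, 138.0, 180.0, 200.0], 0.85), ([174.0, 157.0, 216.0, 227.0], 0.83), ([192.0, 120.0, 211.0, 179.0], 0.71), ([197.0, 133.0, 227.0, 188.0], 0.68)]
blue_key [([388.0, 189.0, 409.0, 259.0], 0.9)]
stem_top []
0.4 [-9.67237536e-06  1.18626758e-01  9.92938912e-01 -9.31040003e-05]
```

```bash
python3 - <<'E'
import cv2,numpy as np
a=cv2.imread("pics/scene0.png");b=cv2.imread("pics/side0.png")
cv2.imwrite("pics/v1.png",cv2.resize(a,(800,600),interpolation=cv2.INTER_CUBIC))
cv2.imwrite("pics/v2.png",cv2.resize(b,(800,600),interpolation=cv2.INTER_CUBIC))
E
```

```text
(no output)
```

View pics/v1.png

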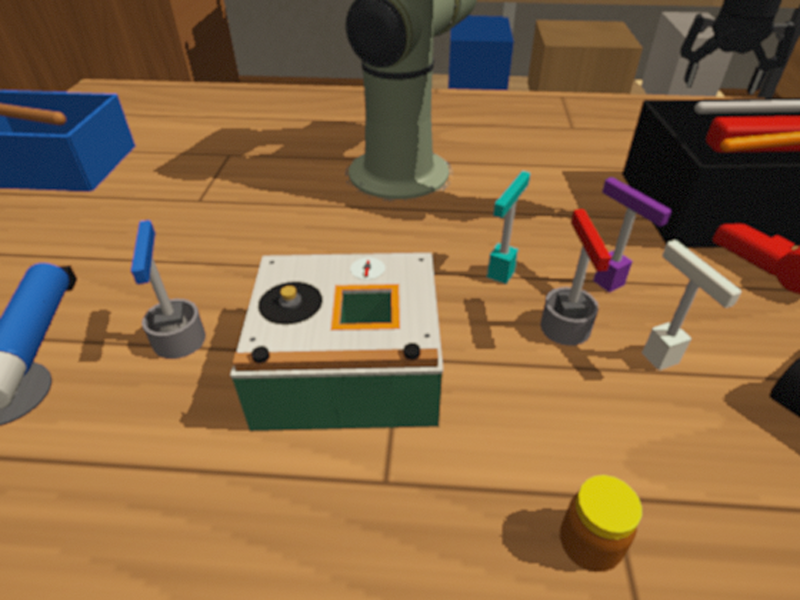

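View pics/v2.png

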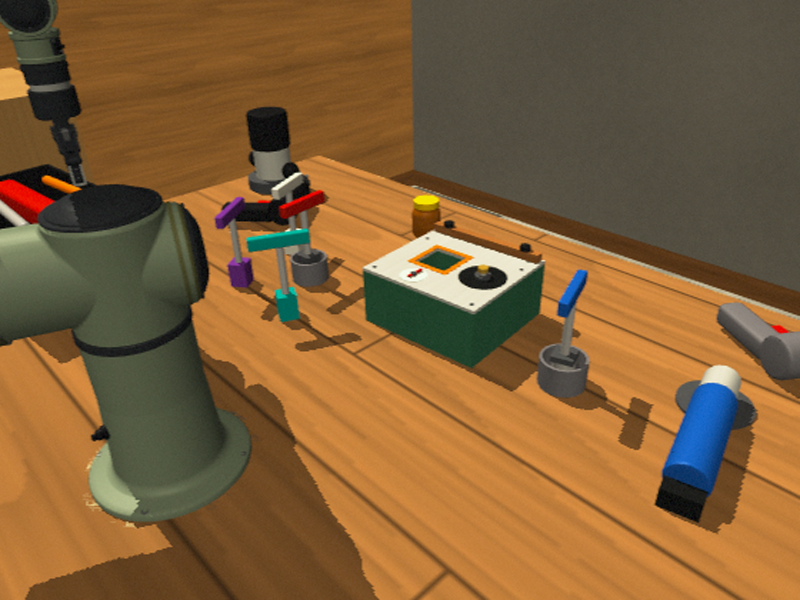

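The scene view (800x600) shows several T-keys:
- teal at (510,225)
- purple at (630,230)
- white at (695,300)
- red at (590,270), with a grey foot and standing in a grey cup
- blue at (155,285), in the other cup

The red one is the key meant: its handle is red, its body is grey and it stands in a cup. The others stand on the bare bench and are coloured all over. The well's orange rim is at (366,307) and the dial at (367,268).

```bash
cat > h.py <<'E'
import numpy as np, cv2
from scipy.spatial.transform import Rotation as Ro
from bench import manip, capture, spotter
def cam(p): return np.array(p["intrinsics"]),np.array(p["R"]),np.array(p["t"])
def ray(p,uv):
    K,R,t=cam(p); d=R.T@np.linalg.inv(K)@np.array([uv[0],uv[1],1.]); return -R.T@t,d
def at_z(p,uv,z):
    c,d=ray(p,uv); return c+d*(z-c[2])/d[2]
def tri(rays):
    A=np.zeros((3,3));b=np.zeros(3)
    for c,d in rays:
        d=d/np.linalg.norm(d);P=np.eye(3)-np.outer(d,d);A+=P;b+=P@c
    return np.linalg.solve(A,b)
def mask(img,kind,roi):
    h=cv2.cvtColor(img,cv2.COLOR_RGB2HSV).astype(int);H,S,V=h[...,0],h[...,1],h[...,2]
    if kind=="red": m=((H<5)|(H>174))&(S>150)&(V>60)
    if kind=="orange": m=(H>10)&(H<20)&(S>190)&(V>170)
    o=np.zeros(m.shape,np.uint8); x0,y0,x1,y1=roi; o[y0:y1,x0:x1]=m[y0:y1,x0:x1]
    return o
def big(m):
    n,l,s,c=cv2.connectedComponentsWithStats(m); i=1+np.argmax(s[1:,4]); return (l==i).astype(np.uint8)
def wrist():
    T=np.eye(4);T[:3,3]=manip.current_tool_pos();q=manip.current_tool_rot();T[:3,:3]=Ro.from_quat([q[1],q[2],q[3],q[0]]).as_matrix()
    p=capture("wrist"); p["T"]=T@np.array(p["hand_eye"]); return p
def wray(p,uv):
    K=np.array(p["intrinsics"]);v=np.array([(uv[0]-K[0,2]),(uv[1]-K[1,2])]);r=np.hypot(*v);a=r/K[0,0]
    d=np.array([*(v/max(r,1e-9)*np.sin(a)),np.cos(a)]);return p["T"][:3,3],p["T"][:3,:3]@d
def wz(p,uv,z):
    c,d=wray(p,uv);return c+d*(z-c[2])/d[2]
def wproj(p,X):
    c=p["T"][:3,:3].T@(np.array(X)-p["T"][:3,3]);K=np.array(p["intrinsics"]);r=np.hypot(c[0],c[1]);a=np.arctan2(r,c[2])
    return K[:2,2]+K[0,0]*a*c[:2]/max(r,1e-9)
def down(yaw): # tool z down, tool y (closing line) at world angle yaw
    y=np.array([np.cos(yaw),np.sin(yaw),0]);z=np.array([0,0,-1.]);x=np.cross(y,z)
    q=Ro.from_matrix(np.c_[x,y,z]).as_quat();return [q[3],q[0],q[1],q[2]]
def save(n,img,s=1): cv2.imwrite("pics/"+n,cv2.resize(img,None,fx=s,fy=s,interpolation=cv2.INTER_CUBIC)[:,:,::-1])
E
python3 - <<'E'
from h import *
s=capture("scene");d=capture("side")
ms=big(mask(s["img"],"red",(395,140,430,195)));md=big(mask(d["img"],"red",(190,128,232,156)))
print(ms.sum(),md.sum())
def cen(m): y,x=np.nonzero(m);return np.array([x.mean(),y.mean()])
def axis(m):
    y,x=np.nonzero(m);P=np.c_[x,y].astype(float);c=P.mean(0);v=np.linalg.svd(P-c,full_matrices=False)[2][0]
    return c,v,P
B=tri([ray(s,cen(ms)),ray(d,cen(md))]);print("bar",B, at_z(s,cen(ms),B[2]),at_z(d,cen(md),B[2]))
# bar direction: plane-plane intersection
ns=[]
for p,m in((s,ms),(d,md)):
    c,v,_=axis(m);a=ray(p,c)[1];b=ray(p,c+v*10)[1];ns.append(np.cross(a,b))
w=np.cross(*ns);w/=np.linalg.norm(w);print("bardir",w,np.degrees(np.arctan2(w[1],w[0])))
for p,roi in((s,(225,195,290,235)),(d,(280,165,335,195))):
    m=mask(p["img"],"orange",roi);y,x=np.nonzero(m);q=cv2.minAreaRect(np.c_[x,y].astype(np.float32))
    hull=cv2.convexHull(np.c_[x,y].astype(np.int32));e=cv2.approxPolyDP(hull,4,True)[:,0]
    W=np.array([at_z(p,u,.11) for u in e]);print("rim",m.sum(),np.round(W,3).tolist(),W.mean(0))
im=np.hstack([cv2.resize(s["img"][110:250,330:520],(570,420)),cv2.resize(d["img"][110:235,140:240],(336,420))])
save("crop.png",im,.88)
E
```

```text
518 308
bar [0.45166743 0.29486243 0.16244359] [0.45305119 0.29395101 0.16244359] [0.45237433 0.29700341 0.16244359]
bardir [-0.99410674 -0.10680136 -0.01858131] -173.86797671397605
rim 439 [[0.578, 0.049, 0.11], [0.586, -0.029, 0.11], [0.512, -0.038, 0.11], [0.503, 0.041, 0.11]] [0.54485004 0.00556006 0.11      ]
rim 194 [[0.666, 0.02, 0.11], [0.588, -0.033, 0.11], [0.512, -0.04, 0.11], [0.502, 0.042, 0.11]] [ 0.56680253 -0.0027967   0.11      ]
```

View pics/crop.png

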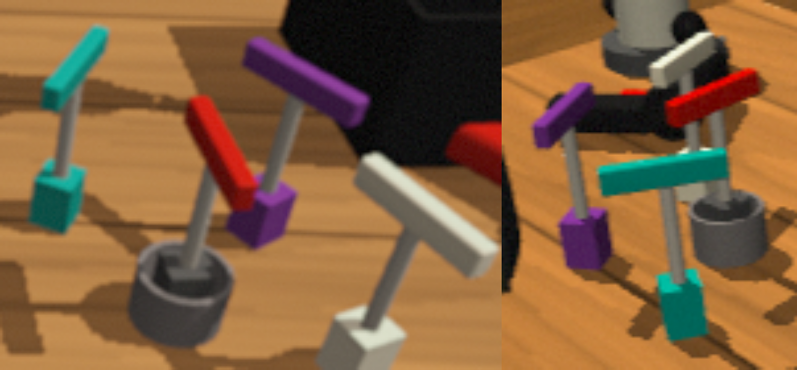

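The crop confirms it: only the red-barred key has a grey socket and stands in a grey cup. Its bar centre is about (0.452, 0.295, 0.162) against an expected height of 0.165, and the bar direction is about 6°. Next I look from above with the wrist camera.

```bash
python3 - <<'E'
from h import *
# neighbours
s=capture("scene");d=capture("side")
for n,a,b in(("teal",(358,135),(194,168)),("purple",(445,140),(161,148)),("white",(490,190),(203,129))):
    print(n,np.round(tri([ray(s,a),ray(d,b)]),3))
p0=manip.current_tool_pos()
manip.move_linear([p0[0],p0[1],.36],rate=.3)
yaw=np.radians(96)
for y in (yaw,yaw-np.pi):
    for P in([.452,.295,.33],[.545,.003,.36]):
        q=manip.solve_ik(P,down(y));print(y,P,None if q is None else np.round(q,2))
manip.movep([.46,.003,.36],down(np.radians(90)))
w=wrist();print(np.round(w["intrinsics"],1).tolist(),np.round(w["hand_eye"],3).tolist(),manip.current_t(),manip.current_joint_pos())
save("w_well.png",w["img"]);np.save("w_well.npy",w,allow_pickle=True)
print(wproj(w,[.545,.002,.11]),wproj(w,[.545,.002,.044]))
E
```

```text
teal [0.332 0.2   0.156]
purple [0.343 0.379 0.157]
white [0.51  0.416 0.16 ]
1.6755160819145565 [0.452, 0.295, 0.33] [0.44 0.26 0.03 1.34 0.   0.34]
1.6755160819145565 [0.545, 0.003, 0.36] [-0.13  0.27  0.12  1.42  0.   -0.23]
-1.4660765716752366 [0.452, 0.295, 0.33] [ 0.44  0.26  0.03  1.34  0.   -2.8 ]
-1.4660765716752366 [0.545, 0.003, 0.36] [-0.13  0.27  0.12  1.42  0.    2.91]
[[325.2, 0.0, 281.3], [0.0, 325.2, 207.5], [0.0, 0.0, 1.0]] [[0.0, -0.954, -0.301, 0.076], [1.0, 0.0, 0.001, -0.0], [-0.0, -0.301, 0.954, -0.17], [0.0, 0.0, 0.0, 1.0]] 3.55 [-1.52840603e-01  9.72860130e-02 -9.18235348e-02  1.38175975e+00
  1.73420580e-04 -1.54052353e-01]
[279.97242382 226.98101725] [280.10326176 212.000424  ]
```

View pics/w_well.png

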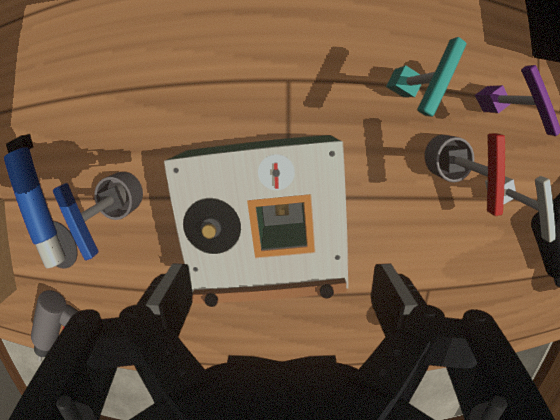

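The wrist view shows the well at (281,226) with the stem inside at (283,210), which matches the projected (280,212). The dial pointer is at (276,173). I'll move the camera straight above the well for the stem's angle, then above the key.

```bash
python3 - <<'E'
from h import *
manip.movep([.625,.003,.19],down(np.radians(90)))
w=wrist();np.save("w2.npy",w,allow_pickle=True)
m=mask(w["img"],"orange",(150,50,450,400));y,x=np.nonzero(big(m))
hull=cv2.convexHull(np.c_[x,y].astype(np.int32));e=cv2.approxPolyDP(hull,5,True)[:,0]
W=np.array([wz(w,u,.111) for u in e]);print(e.tolist(),np.round(W,4).tolist(),W.mean(0))
# rectified top views at stem-top plane (z=.044) and box-top plane
def rect(z,c,half,n):
    g=np.linspace(-half,half,n);X,Y=np.meshgrid(g,g)
    # image: right=-y world, up=+x world
    M=np.array([[wproj(w,[c[0]-Y[i,j],c[1]-X[i,j],z]) for j in range(n)] for i in range(n)],np.float32)
    return cv2.remap(w["img"],M[...,0],M[...,1],cv2.INTER_CUBIC)
c=W.mean(0)
im=np.hstack([rect(.044,c,.035,390),rect(.111,c+[-.03,0,0],.075,390)])
save("top.png",im);print(manip.current_t())
E
```

```text
Traceback (most recent call last):
  File "h.py", line 21, in big
    n,l,s,c=cv2.connectedComponentsWithStats(m); i=1+np.argmax(s[1:,4]); return (l==i).astype(np.uint8)
                                                     ~~~~~~~~~^^^^^^^^^
ValueError: attempt to get argmax of an empty sequence
```

```bash
python3 - <<'E'
from h import *
w=np.load("w2.npy",allow_pickle=True).item()
print(w["T"].round(3).tolist(),wproj(w,[.545,.003,.11]))
u=np.round(wproj(w,[.545,.003,.11])).astype(int)
hsv=cv2.cvtColor(w["img"],cv2.COLOR_RGB2HSV)
H,S,V=[hsv[...,i].astype(int) for i in range(3)]
m=((H>8)&(H<24)&(S>180)&(V>90)).astype(np.uint8);m[:max(u[1]-90,0)]=0;m[u[1]+90:]=0;m[:,:u[0]-90]=0;m[:,u[0]+90:]=0
y,x=np.nonzero(big(m));print(len(x))
hull=cv2.convexHull(np.c_[x,y].astype(np.int32));e=cv2.approxPolyDP(hull,5,True)[:,0]
W=np.array([wz(w,q,.111) for q in e]);print(e.tolist(),np.round(W,4).tolist(),W.mean(0))
def rect(z,c,half,n):
    g=np.linspace(-half,half,n);X,Y=np.meshgrid(g,g)
    M=np.array([[wproj(w,[c[0]-Y[i,j],c[1]-X[i,j],z]) for j in range(n)] for i in range(n)],np.float32)
    return cv2.remap(w["img"],M[...,0],M[...,1],cv2.INTER_CUBIC)
c=np.array([.545,.003,0])
im=np.hstack([rect(.044,c,.035,390),rect(.111,c+[-.03,0,0],.075,390)])
save("top.png",im)
E
```

```text
[[-0.001, 0.953, 0.302, 0.549], [1.0, 0.001, 0.001, 0.003], [0.0, 0.302, -0.953, 0.361], [0.0, 0.0, 0.0, 1.0]] [281.25195419 102.66809701]Traceback (most recent call last):
  File "<stdin>", line 8, in <module>
  File "h.py", line 21, in big
    n,l,s,c=cv2.connectedComponentsWithStats(m); i=1+np.argmax(s[1:,4]); return (l==i).astype(np.uint8)
                                                     ~~~~~~~~~^^^^^^^^^
    return _wrapfunc(a, 'argmax', axis=axis, out=out, **kwds)
    return bound(*args, **kwds)
ValueError: attempt to get argmax of an empty sequence
```

```bash
python3 - <<'E'
from h import *
w=np.load("w2.npy",allow_pickle=True).item()
def rect(z,c,half,n):
    g=np.linspace(-half,half,n);X,Y=np.meshgrid(g,g)
    M=np.array([[wproj(w,[c[0]-Y[i,j],c[1]-X[i,j],z]) for j in range(n)] for i in range(n)],np.float32)
    return cv2.remap(w["img"],M[...,0],M[...,1],cv2.INTER_CUBIC)
c=np.array([.545,.003,0])
a=rect(.044,c,.035,390);b=rect(.111,c+[-.03,0,0],.075,390)
f=lambda i:np.clip(255*(i/max(np.percentile(i,99),1))**.6,0,255).astype(np.uint8)
save("top.png",np.hstack([f(a),f(b)]))
hsv=cv2.cvtColor(b,cv2.COLOR_RGB2HSV);print(b.max((0,1)),a.max((0,1)))
save("w2raw.png",w["img"])
E
```

```text
[206 213 216] [116 101  94]
```

View pics/top.png

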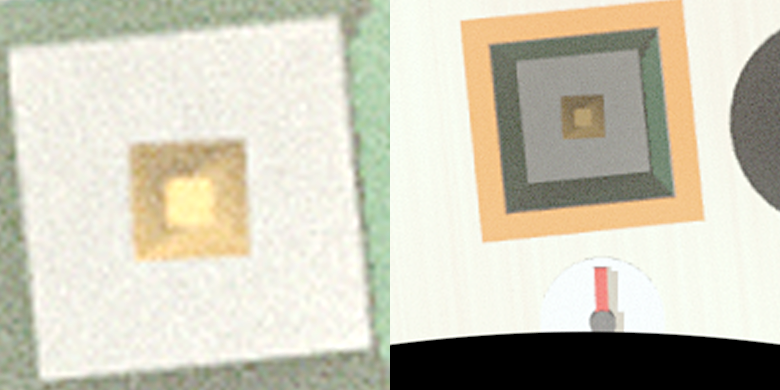

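The top view works: the stem top is at (0.544, 0.004) and the rim centre gives (0.544, 0.004) too. The stem flats are at about +1.7° and the box at +5.2°, so the stem angle is about 0.06 rad, which fits the stated range. Next is a close measurement of the bar from straight above.

```bash
python3 - <<'E'
from h import *
manip.move_linear([.58,.003,.30],rate=.3)
manip.movep([.528,.295,.30],down(np.radians(96)))
manip.set_gripper(.5)
w=wrist();u=np.round(wproj(w,[.452,.295,.177])).astype(int)
h=cv2.cvtColor(w["img"],cv2.COLOR_RGB2HSV).astype(int)
m=(((h[...,0]<6)|(h[...,0]>173))&(h[...,1]>130)&(h[...,2]>50)).astype(np.uint8)
m[:, :u[0]-100]=0;m[:,u[0]+100:]=0;m[:max(u[1]-100,0)]=0;m[u[1]+100:]=0
m=big(m);y,x=np.nonzero(m)
W=np.array([wz(w,q,.177)[:2] for q in zip(x,y)])
r=cv2.minAreaRect(((W-[.45,.295])*1000).astype(np.float32))
print(u,len(x),r,W.mean(0),"cam",w["T"][:3,3])
c=W.mean(0);v=np.linalg.svd(W-c,full_matrices=False)[2][0];print(np.degrees(np.arctan2(v[1],v[0])))
save("w3.png",w["img"]);print(manip.current_t(),manip.current_joint_pos()[5])
E
```

```text
[291 108] 2074 ((1.9929733276367188, -5.176570892333984), (108.82585906982422, 16.134254455566406), 8.778014183044434) [0.45200706 0.28988096] cam [0.45265237 0.28650182 0.47044864]
8.668292435749281
6.775 0.28277499646976145
```

View pics/w3.png

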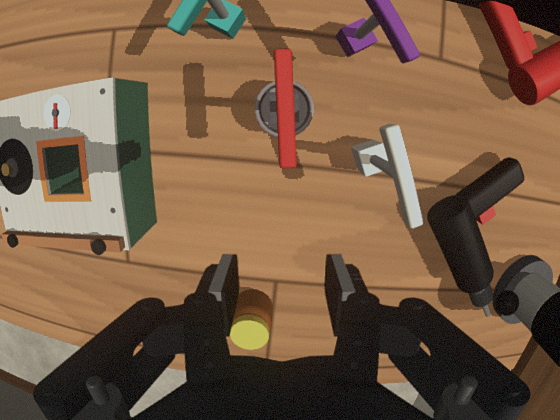

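The view shows the red bar at (286,108), measured as 108.8 x 16.1 mm at (0.452, 0.290) with yaw 8.7°, so the sizes match. Grasp and lift.

```bash
python3 - <<'E'
from h import *
o=down(np.radians(98.7))
manip.movep([.452,.290,.24],o)
manip.move_linear([.452,.290,.145],rate=.12)
print("F",np.round(manip.current_force(),1))
manip.set_gripper(0.0)
print(manip.current_grip_width(),manip.current_finger_force(),np.round(manip.current_force(),1))
manip.move_linear([.452,.290,.305],rate=.12)
manip.sleep(.2)
print(manip.current_grip_width(),manip.current_finger_force(),np.round(manip.current_force(),1),manip.current_tool_pos(),manip.current_t())
# move over the well, bar yaw aligned with stem
manip.movep([.544,.004,.305],down(np.radians(91.7)))
manip.sleep(.2)
s=capture("scene");d=capture("side");w=wrist()
np.save("held.npy",{"s":s,"d":d,"w":w},allow_pickle=True)
a=cv2.resize(s["img"][60:240,180:340],(480,540));b=cv2.resize(d["img"][40:220,230:390],(480,540))
save("held.png",np.hstack([a,b]),.8);print(manip.current_t(),manip.current_joint_pos()[5])
E
```

```text
F [ 0.9 -0.2  0.6]
0.1579555275801126 58.85433912277222 [ 0.7 -0.8  5.6]
0.15830442754515214 58.62062931060791 [-0.   0.3 -3.9] [0.45175491 0.28989137 0.30449665] 10.2417
11.7417 -0.15800341987511782
```

View pics/held.png

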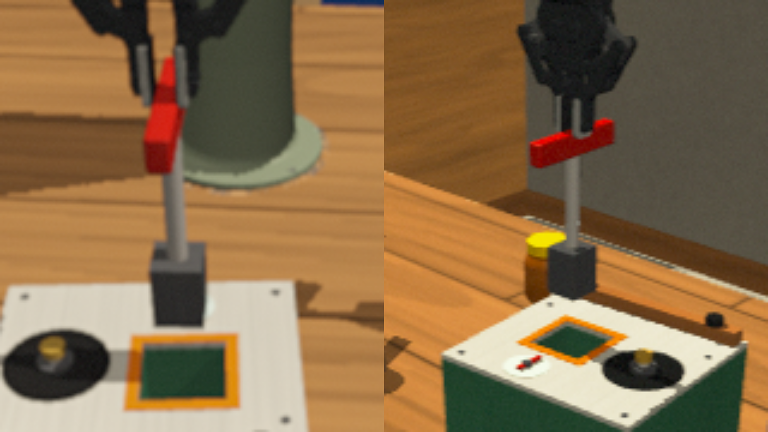

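The key is held over the box; the socket shows at (180,285) on the left and (572,270) on the right of the picture. I'll measure the socket's position to get the in-hand tilt.

```bash
cat > sock.py <<'E'
from h import *
def proj(p,X):
    K,R,t=cam(p);c=K@(R@np.array(X)+t);return c[:2]/c[2]
# model: key at base point f, yaw a; tilt handled by fitting f position only; silhouette of the socket box (height 44?)
def seg(p,X):
    u=np.round(proj(p,X)).astype(int);im=p["img"].astype(int)
    mx,mn=im.max(2),im.min(2)
    m=((mx<110)&(mx-mn<22)).astype(np.uint8)
    k=np.zeros_like(m);k[u[1]-28:u[1]+28,u[0]-22:u[0]+22]=1
    m=cv2.morphologyEx(m*k,cv2.MORPH_OPEN,np.ones((5,5),np.uint8))
    return big(m)
def run(s,d,foot):
    X=np.array(foot)+[0,0,.022];rs=[]
    for p in(s,d):
        m=seg(p,X);y,x=np.nonzero(m);P=np.c_[x,y]
        box=np.array([x.min(),y.min(),x.max()+1,y.max()+1])
        C=np.array([proj(p,np.array(foot)+[i*.018,j*.018,k]) for i in(-1,1) for j in(-1,1) for k in(0,.044)])
        pb=np.r_[C.min(0),C.max(0)]
        print(m.sum(),"obs",box.tolist(),"pred",pb.round(1).tolist())
        c=(box[:2]+box[2:])/2;pc=(pb[:2]+pb[2:])/2
        rs.append(ray(p,proj(p,X)+ (c-pc)))
    T=tri(rs);print("socket offset mm",((T-X)*1000).round(1))
E
python3 - <<'E'
from sock import *
a=np.load("held.npy",allow_pickle=True).item()
print(a["w"]["T"][:3,3])
run(a["s"],a["d"],[.544,.004,.1675])
E
```

```text
[0.46807929 0.00235895 0.47545468]
694 obs [243, 161, 266, 196] pred [239.4, 161.7, 264.8, 196.3]
397 obs [299, 142, 318, 164] pred [297.9, 140.5, 318.6, 165.0]
socket offset mm [ 0.3  2.3 -0.2]
```

Segmented socket is within about 2 mm of nominal, inside the taper's capture range. I'll descend in steps and watch the force.

```bash
python3 - <<'E'
from h import *
x,y=.544,.003
manip.move_linear([x,y,.305],rate=.05)
manip.move_linear([x,y,.195],rate=.1)
print(np.round(manip.current_force(),1))
z=.195
while z>.1485:
    z-=.006; manip.move_linear([x,y,z],rate=.06)
    f=manip.current_force();print(round(z,4),np.round(f,1),np.round(manip.current_ft_torque(),2))
    if np.linalg.norm(f-[0,0,-3.5])>15: break
print(manip.current_tool_pos(),manip.current_t())
E
```

```text
[-0.4 -0.4 -3.7]
0.189 [-0.2 -0.5 -4.4] [ 0.04 -0.06 -0.03]
0.183 [-0.4  0.3 -3.7] [ 0.02 -0.06 -0.06]
0.177 [-0.1 -0.  -4. ] [ 0.01 -0.05  0.05]
0.171 [-0.3  0.3 -4.3] [ 0.02 -0.03  0.02]
0.165 [-0.2  0.  -4.1] [ 0.02 -0.03 -0.03]
0.159 [ 0.8  0.7 -3.2] [-0.04  0.02 -0.01]
0.153 [-1.5  0.1 -3. ] [ 0.03 -0.02 -0.02]
0.147 [-0.4  0.2  4.3] [-0.01 -0.07  0.02]
[0.54533599 0.00278589 0.14810008] 15.2417
```

The socket is seated: the floor was touched at TCP z of about 0.148. Now I turn clockwise in steps and watch the moment about z.

```bash
python3 - <<'E'
from h import *
x,y,z=.544,.003,.148
manip.move_linear([x,y,z],rate=.02);manip.sleep(.25)
y0=np.radians(91.7);a=0
while a<1.5:
    a+=.1 if a<1.15 else .04
    manip.movep([x,y,z],down(y0-a))
    manip.sleep(.05)
    t=manip.current_ft_torque();f=manip.current_force()
    print(round(a,2),np.round(f,1),np.round(t,2))
    if abs(t[2])>.6 or np.linalg.norm(f)>25: break
print(manip.current_joint_pos()[5],manip.current_grip_width(),manip.current_t())
d=capture("side");s=capture("scene");save("turn.png",np.hstack([cv2.resize(s["img"][130:240,170:320],(450,330)),cv2.resize(d["img"][90:240,240:390],(330,330))]))
E
```

```text
0.1 [0.  0.2 3.6] [ 0.    0.02 -0.1 ]
0.2 [0.1 0.4 1.9] [ 0.13 -0.07 -0.03]
0.3 [0.7 0.6 3.4] [ 0.28 -0.01 -0.04]
0.4 [0.5 2.  4.1] [ 0.27  0.01 -0.03]
0.5 [-0.8  0.3  4. ] [0.16 0.03 0.01]
0.6 [-0.2  0.8  4.5] [ 0.17  0.05 -0.02]
0.7 [-1.1  0.9  5.4] [ 0.14  0.14 -0.02]
0.8 [-0.2 -0.   5. ] [ 0.06  0.19 -0.  ]
0.9 [-1.3  0.1  4.9] [0.04 0.19 0.03]
1.0 [-0.9  0.7  6.1] [ 0.01  0.18 -0.  ]
1.1 [-0.2 -0.   5.5] [-0.04  0.25 -0.01]
1.2 [-0.9  0.5  6. ] [-0.    0.31 -0.03]
1.24 [-1.1  0.4  6.5] [0.03 0.24 0.04]
1.28 [-1.2  0.2  5.7] [0.03 0.28 0.07]
1.32 [-1.5 -1.3  5.5] [-0.03  0.3   0.08]
1.36 [-2.1  0.2  6.2] [0.01 0.33 0.12]
1.4 [-1.  -0.   5.8] [-0.05  0.35  0.07]
1.44 [-2.2  0.3  5.4] [-0.07  0.38  0.13]
1.48 [-0.9  0.3  5.7] [-0.06  0.36  0.41]
1.52 [-1.   0.8  6.1] [-0.07  0.35  0.66]
1.3545007582104018 0.1589417536565908 21.7417
```

View pics/turn.png

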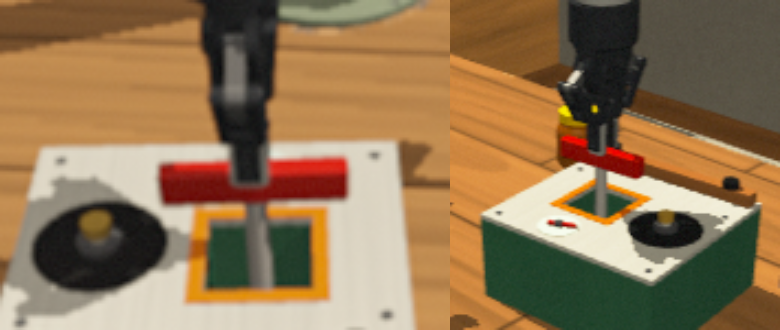

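The moment climbs sharply at 1.48–1.52 rad of turn, which matches 1.14 rad plus the play, so the stem is at its stop. The picture shows the key upright in the well. Now I relax slightly, release, retreat and check.

```bash
python3 - <<'E'
from h import *
x,y,z=.544,.003,.148
o=down(np.radians(91.7)-1.47)
manip.movep([x,y,z],o);manip.sleep(.1);print(np.round(manip.current_ft_torque(),2))
manip.set_gripper(.5);manip.sleep(.2)
print(manip.current_grip_width(),manip.current_finger_force(),np.round(manip.current_force(),1))
manip.move_linear([x,y,.26],rate=.08)
manip.movep([.40,-.05,.33],down(np.radians(90)));manip.sleep(.2)
w=wrist();s=capture("scene");d=capture("side")
u=np.round(wproj(w,[.51,0,.11])).astype(int)
c=w["img"][max(u[1]-70,0):u[1]+70,max(u[0]-70,0):u[0]+70]
save("end.png",np.hstack([cv2.resize(c,(330,330)),cv2.resize(s["img"][150:260,190:300],(220,330)) if 0 else cv2.resize(s["img"][120:240,200:320],(230,330)),cv2.resize(d["img"][110:230,260:380],(230,330))]))
print(manip.current_t(),np.round(manip.current_force(),1),c.shape)
E
```

```text
[-0.05  0.33  0.25]
0.49765481949611573 0.0 [-0.6 -0.1 -0.5]
26.125 [-0.2  0.4 -0.1] (140, 140, 3)
```

View pics/end.png

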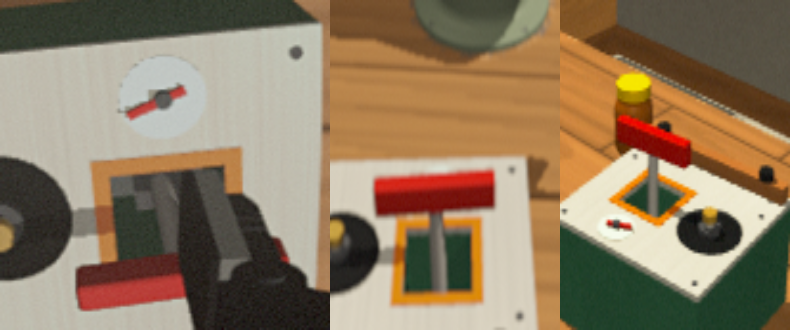

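The pointer has swung about 68–70° clockwise, with its long end now at lower left in the wrist crop. The red key stands upright in the well, the fingers are clear with zero force, and the blue key wasn't approached. Handing in.

```bash
python3 - <<'E'
from bench import manip
print(manip.sign_off())
E
```

```text
the job is handed in; nothing more can be done
None
```

I turned the stem clockwise to its stop with the red key, left the key standing upright in the well and handed the job in at about 26 s; the blue key was never approached, and no verdict was returned.

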